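Pick the box from under the other goods

ROBOT

A 6-joint arm with a two-finger parallel gripper is mounted at the origin on the work surface. World frame = base frame: x ahead of the robot, y to its left, z up, the work surface at z = 0. Lengths are in m, angles in rad, forces in N, time in s.
With the tool pointing down it reaches from about 0.35 to 0.95 m from the base axis. Payload 17.4 kg.
Tool frame: the origin (TCP) lies between the finger pads; the fingertips stand 8 mm ahead of it and the grasp point (between the pads) lies 11 mm behind it (robot.finger_overhang is the distance from the TCP to the fingertips, in m); z points along the fingers, y is the line along which they close (so a half turn about z gives the same grasp; the last joint's range is limited). The gripper opens to 93 mm and grips with 3 to 60 N. Pads are 15 mm wide; open, the fingers measure 128 mm over their backs; the gripper's body (75 mm by 188 mm) begins 65 mm behind the grasp point.
Start: joints at [1.088, 0.116, 1.442, -0, 1.584, -0.038], TCP at [0.29, 0.609, 0.227] pointing down, gripper open.
Joint ranges: [-2.83, 2.83], [-0.83, 2.19], [0.07, 2.5], [-1.14, 4.28], [0.01, 3], [-2.97, 2.97]. Speed limits (rad/s): [1.89, 1.89, 2.22, 3.14, 3.14, 3.14].

INTERFACE

Orientations are given as a 3x3 rotation matrix whose columns are the frame's x, y, z axes.
In Python, from station import robot gives the robot as it stands.
- The arm moves only by the tool apply_moves, never from a script. Its argument "moves" is text: rows parted by semicolons, each of 7 numbers parted by spaces: the shift along the tool's x, y, z in units of 500 mm (1.0 is 500 mm), then the turn, a rotation vector about the tool's x, y, z in units of pi rad (1.0 is pi rad), then the opening, from 0 (shut) to 1 (fully open). In form: tx ty tz rx ry rz jaw; .... A call has 1 to 8 rows; each row is the pose to reach, as a shift and turn from the pose commanded when the call began, along the tool's axes at that moment, turning the shorter way round; what a row does not reach only later rows make up. A row lasts 1/12 s, in which the tool goes at most 41.7 mm and 7.16 degrees, less where a joint would pass 70% of its speed; a pose out of reach is approached as far as the arm can. A call with a number of a shift or a turn outside -1 to 1 is refused whole. A call with a gripper value outside its range is refused whole. The fingers move at their own pace and stop on an object; "newtons" is the grip in N (left out, the last holds). Time passes only in rows, so rows that repeat a pose let the fingers close. It gives the time, the measured TCP pose, the force, the opening and the grip force at its end, in the units of the state.
- robot.get_state(): the state, without advancing time (a new reading comes with each control period).
- robot.get_image(name): name is "scene" or "side" or "wrist"; returns the picture (400x640x3 uint8, blue, green, red); there is no depth.
- robot.calibration(name): a dict with "intrinsics" (3x3 intrinsics, pixels), "distortion" ([k1, k2, p1, p2, k3] as OpenCV has them; the pictures are not rectified), "R" (3x3) and "t" (3): a world point X has camera coordinates R X + t; the wrist camera has in their place "T_tool_cam" (4x4, takes a point from camera to tool coordinates, whose origin is the TCP and whose axes are the flange's). Camera axes: x right, y down, z forward; pixel columns grow to the right and rows downward; lengths in m; the calibration is good to about 2 mm. A picture is of the moment at which its call begins: read the wrist's pose just before it. calibration takes no time and is no camera call.
- robot.job_done(): hands the job in; it is judged then, once.
The state is a dict: "time_s": time; "joint_pos": joint angles; "qd": joint speeds; "effort": joint torques, N m; "position": TCP position; "eef_rot": TCP orientation; "wrist_force": force on the tool from outside, world axes, zero at the start; "moment": the same for the moment, N m; "grip_width": finger opening in m; "gripper_force": force on a finger pad.
Only numpy, scipy, OpenCV 4.12 (cv2) and the standard library are available. Lean on these libraries where they do the work, as an engineer would, in place of code of your own. Each camera call takes 0.05 s, during which the arm holds its last target. There are 200 camera calls.

TASK

The long flat wooden box at the bottom of the yellow bin is ordered, and three other goods stand on it. Stand the jar, the round wooden box and the small carton aside on the cutting mat, then lay the long box flat on the floor of the shipping carton beside the wrapped parcel that is already in it, and after that stand the three goods back upright on the floor of the bin, each in the place in the row where it stood before. Set everything down rather than dropping it, keep the three goods upright, and leave the parcel, the tape dispenser and the pen pot alone.

Things in the scene. Friction and masses are not known exactly. Their poses are not given: they have to be found in the camera images.
- bin: Yellow plastic shelf bin, 300 (x) x 156 (y) mm outside, fixed. Inside 290 x 146 mm; floor top 4 mm above the bench. Side and rear walls 54 mm high, 5 mm thick; the front wall (at its -x end) is 38 mm high. Origin: centre of the underside; x along its length, z up.
- carton: Open kraft shipping carton, fixed, 317 (x) x 237 (y) mm outside, flaps folded down outside and held by four black clips. Inside 300 x 220 mm; floor top 5 mm above the bench; walls 57 mm high (clips to 64 mm). The wrapped parcel lies along its +y side; the -y side, about 135 mm wide, is free. Origin: centre of the underside; x along its length, z up.
- mat: Dark rubber cutting mat with a grey grid, 300 (x) x 180 (y) x 3 mm, fixed flat on the bench, empty at the start. Origin: centre of the underside; x along its length.
- long_box: Long flat box of pale wood with a sliding lid, 250 (x) x 60 (y) x 36 mm, 0.25 kg nominal, loose, lying on the floor of the bin along its length, under the three goods. Origin: centre of the underside; x along its length.
- jar: Round amber glass jar with steel lid and paper label, 58 mm diameter, 78 mm high, about 0.26 kg, standing on the long box. Origin: centre of the underside; z up.
- round_box: Low round box of bent wood with a lid, 61 mm diameter over the lid (59 below it), 44 mm high, about 0.07 kg, standing on the long box. Origin: centre of the underside; z up.
- small_carton: Square kraft folding carton with a strip of white paper tape, 58 x 58 x 68 mm high, about 0.15 kg, standing on the long box, its sides roughly parallel to the bin's. Origin: centre of the underside; z up. The three goods stand in a row along the bin, about 80 mm apart, in any order.
- parcel: Parcel wrapped in pale paper, 220 (x) x 72 (y) x 44 mm, already packed along the +y side of the carton; to be left where it is. Origin: centre of the underside.
- tape_dispenser: Black bench tape dispenser with a roll of brown tape, 150 x 60 x 96 mm, standing beyond the work; to be left alone. Origin: centre of the underside.
- pen_pot: White ceramic pot with pens, 76 mm diameter, 90 mm high (pens to 130 mm), standing beyond the work; to be left alone. Origin: centre of the underside.

How it is judged:
By the outcome, as a careful person would: the job done as asked, in the order asked, and still so for the second after the job is handed in, with the robot touching nothing.
It also fails if it takes over 152 s, if anything falls off the work surface, if the arm or the gripper's body presses on something with over 40 N, if the wrist force passes 120 N, or if a joint passes its speed limit or range.

## Working session

There is one attempt and no reset: what is moved stays moved. The work goes in short steps, Python scripts to look and compute and a tool call to move; the robot and the scene stay as the last step left them, time stands still between calls to the robot, and variables do not carry over. Pictures are saved under pics/ and viewed, at most 14 in all, crops included, and the job is handed in when it is done.

Besides the shell and the picture viewer there is one more tool, called by a JSON object that holds its "method" and its "body". apply_moves: Moves the arm, as the interface text tells. Shifts and turns lie within -1 to 1; 1 stands for 500 mm of shift or pi rad of turn. Its arguments: {"type":"object","properties":{"moves":{"type":"string"},"newtons":{"type":"number"}},"required":["moves"]}

```bash
ls; mkdir -p pics
python3 - <<'E'
from station import robot
import cv2,numpy as np
np.set_printoptions(precision=4,suppress=True)
s=robot.get_state();print(s['time_s'],s['position'],s['eef_rot'],s['grip_width'])
for n in("scene","side","wrist"):
    cv2.imwrite(f'pics/{n}0.png',robot.get_image(n))
    print(n,robot.calibration(n))
E
```

```text
pics
0.0 [0.2904 0.6092 0.2259] [[-0.9027  0.4303 -0.0005]
 [ 0.4303  0.9027 -0.001 ]
 [ 0.0001 -0.0011 -1.    ]] 0.0929366348311449
scene {'intrinsics': array([[365.879 ,   0.    , 327.8227],
       [  0.    , 365.879 , 197.0755],
       [  0.    ,   0.    ,   1.    ]]), 'distortion': array([0.0153, 0.    , 0.    , 0.    , 0.    ]), 'R': array([[-0.7624,  0.6472, -0.0021],
       [ 0.4451,  0.522 , -0.7276],
       [-0.4698, -0.5556, -0.686 ]]), 't': array([ 0.4205, -0.2109,  1.1829])}
side {'intrinsics': array([[420.6192,   0.    , 325.385 ],
       [  0.    , 420.6192, 204.7344],
       [  0.    ,   0.    ,   1.    ]]), 'distortion': array([-0.11,  0.  ,  0.  ,  0.  ,  0.  ]), 'R': array([[ 0.9217, -0.3876, -0.0174],
       [-0.2453, -0.5474, -0.8001],
       [ 0.3006,  0.7417, -0.5996]]), 't': array([-0.5318,  0.1982,  0.8494])}
wrist {'intrinsics': array([[356.5583,   0.    , 315.3603],
       [  0.    , 356.5583, 206.0624],
       [  0.    ,   0.    ,   1.    ]]), 'distortion': array([-0.043,  0.   ,  0.   ,  0.   ,  0.   ]), 'T_tool_cam': array([[ 0.001 , -0.9696, -0.2448,  0.0666],
       [ 1.    ,  0.0011, -0.0006,  0.0011],
       [ 0.0009, -0.2448,  0.9696, -0.1585],
       [ 0.    ,  0.    ,  0.    ,  1.    ]])}
```

View pics/scene0.png

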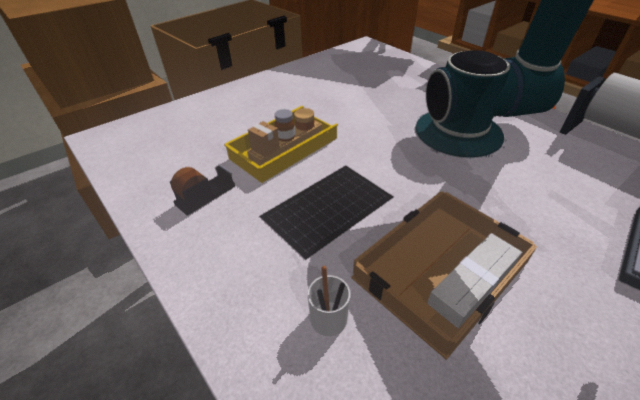

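View pics/side0.png

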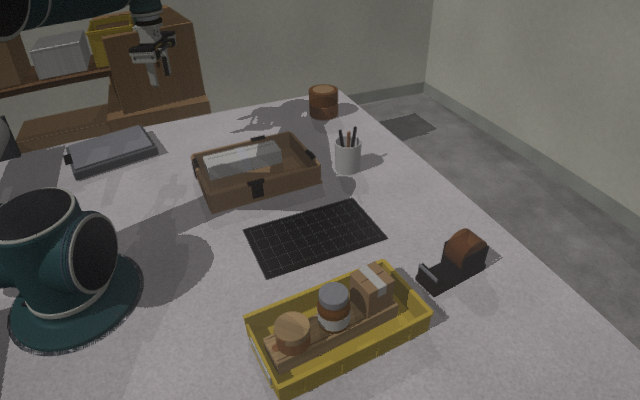

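View pics/wrist0.png

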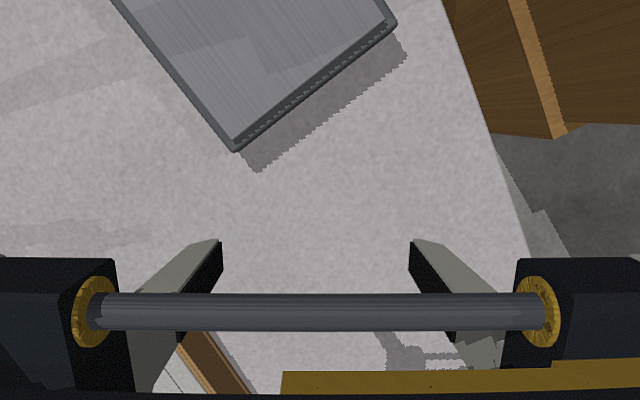

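The scene view shows the bin near (282,142), the mat near (327,209) and the carton near (445,272). In the side view the row is round box top (292,330), jar top (334,294), small carton top (368,275). The wrist view shows only bench and a notebook.

```bash
cat > h.py <<'E'
from station import robot
import cv2,numpy as np
np.set_printoptions(precision=4,suppress=True)
def ray(n,px,st=None):
    c=robot.calibration(n)
    u=cv2.undistortPoints(np.array([[px]],float),c['intrinsics'],c['distortion'])[0,0]
    d=np.array([u[0],u[1],1.])
    if n=='wrist':
        T=np.eye(4);T[:3,:3]=st['eef_rot'];T[:3,3]=st['position'];T=T@c['T_tool_cam']
        R,o=T[:3,:3],T[:3,3]
    else: R=c['R'].T;o=-R@c['t']
    d=R@d;return o,d/np.linalg.norm(d)
def plane(n,px,z,st=None):
    o,d=ray(n,px,st);return o+d*(z-o[2])/d[2]
def tri(*rays):
    A=np.zeros((3,3));b=np.zeros(3)
    for o,d in rays:
        P=np.eye(3)-np.outer(d,d);A+=P;b+=P@o
    X=np.linalg.solve(A,b)
    return X,max(np.linalg.norm((np.eye(3)-np.outer(d,d))@(X-o)) for o,d in rays)
def project(n,X,st=None):
    c=robot.calibration(n)
    if n=='wrist':
        T=np.eye(4);T[:3,:3]=st['eef_rot'];T[:3,3]=st['position'];T=np.linalg.inv(T@c['T_tool_cam'])
        R,t=T[:3,:3],T[:3,3]
    else:R,t=c['R'],c['t']
    return cv2.projectPoints(np.array(X,float).reshape(-1,1,3),cv2.Rodrigues(R)[0],t,c['intrinsics'],c['distortion'])[0][:,0]
E
python3 - <<'E'
from h import *
P={'round':((304,116),(292,330)),'jar':((285,116),(334,294)),'sc':((263,133),(368,275))}
for k,(a,b) in P.items(): print(k,*tri(ray('scene',a),ray('side',b)))
for z,n,l in[(.003,'scene',[(261,215),(347,167),(393,199),(306,254)]),(.003,'side',[(244,232),(353,201),(386,237),(268,275)]),
 (.054,'side',[(246,318),(380,263),(431,318),(281,388)]),(.057,'side',[(192,161),(290,133),(320,172),(212,208)]),(.057,'scene',[(443,194),(534,243),(447,353),(355,272)]),(.054,'scene',[(338,125),(302,109),(228,145),(262,175)])]:
    print(n,z);print(np.array([plane(n,p,z) for p in l]))
E
```

```text
round [ 0.3902 -0.3025  0.0721] 0.00010612639504571884
jar [ 0.4714 -0.287   0.1101] 0.002644154767931536
sc [ 0.5544 -0.2655  0.1   ] 0.0030748178300262956
scene 0.003
[[ 0.6893 -0.0943  0.003 ]
 [ 0.398  -0.0961  0.003 ]
 [ 0.3969  0.0792  0.003 ]
 [ 0.6786  0.074   0.003 ]]
side 0.003
[[ 0.3901  0.0626  0.003 ]
 [ 0.6847  0.0688  0.003 ]
 [ 0.6933 -0.0918  0.003 ]
 [ 0.4026 -0.0976  0.003 ]]
side 0.054
[[ 0.3262 -0.2327  0.054 ]
 [ 0.6112 -0.2061  0.054 ]
 [ 0.6277 -0.3652  0.054 ]
 [ 0.3415 -0.3859  0.054 ]]
side 0.057
[[0.3193 0.3627 0.057 ]
 [0.6288 0.4051 0.057 ]
 [0.6283 0.1566 0.057 ]
 [0.3316 0.1158 0.057 ]]
scene 0.057
[[0.3394 0.1798 0.057 ]
 [0.319  0.3965 0.057 ]
 [0.6507 0.42   0.057 ]
 [0.6564 0.2063 0.057 ]]
scene 0.054
[[ 0.3253 -0.2185  0.054 ]
 [ 0.3508 -0.3654  0.054 ]
 [ 0.632  -0.3426  0.054 ]
 [ 0.6312 -0.1679  0.054 ]]
```

```bash
cat >> h.py <<'E'
from scipy.spatial.transform import Rotation as Ro
def Rt(yaw):  # tool down, tool y at world angle 90deg+yaw, tool x = -(cos,sin)
    c,s=np.cos(np.radians(yaw)),np.sin(np.radians(yaw));return np.array([[-c,-s,0],[-s,c,0],[0,0,-1.]])
def go(targets,yaw=None):
    """print units from present pose to each target"""
    st=robot.get_state();R=st['eef_rot'];p=st['position'];j=st['joint_pos']
    for t in targets:
        y=t[3] if len(t)>3 else yaw
        print(t,'->',np.round(R.T@(np.array(t[:3])-p)/.5,3),'turn',np.round(Ro.from_matrix(R.T@Rt(y)).as_rotvec()/np.pi,3) if y is not None else 0)
E
python3 - <<'E'
from h import *
go([(.46,-.28,.34,6)])
E
```

```text
(0.46, -0.28, 0.34, 6) -> [-1.071 -1.46  -0.227] turn [-0.    -0.    -0.175]
```

{"method": "apply_moves", "body": {"moves": "-0.357 -0.487 -0.227 0 0 0 1;-0.357 -0.487 -0.227 0 0 0 1;-0.357 -0.487 -0.227 0 0 0 1;-0.357 -0.487 -0.227 0 0 0 1;-0.357 -0.487 -0.227 0 0 0 1;-0.357 -0.487 -0.227 0 0 0 1;-0.357 -0.487 -0.227 0 0 0 1;-0.357 -0.487 -0.227 0 0 0 1"}}

```text
time_s: 0.82
position: [0.3467, 0.3103, 0.3415]
eef_rot: [[-0.903, 0.431, 0.001], [0.431, 0.903, 0.001], [-0.001, 0.001, -1.0]]
wrist_force: [-0.4, 0.7, 0.6]
grip_width: 0.093
gripper_force: 0.0
```

{"method": "apply_moves", "body": {"moves": "-0.357 -0.487 0 0 0 0 1;-0.357 -0.487 0 0 0 0 1;-0.357 -0.487 0 0 0 0 1;-0.357 -0.487 0 0 0 0 1;-0.357 -0.487 0 0 0 0 1;-0.357 -0.487 0 0 0 0 1;-0.357 -0.487 0 0 0 0 1;-0.357 -0.487 0 0 0 0 1"}}

```text
time_s: 1.48
position: [0.4033, 0.0116, 0.34]
eef_rot: [[-0.901, 0.434, 0.0], [0.434, 0.901, -0.001], [-0.0, -0.001, -1.0]]
wrist_force: [0.4, -0.0, -0.2]
grip_width: 0.0929
gripper_force: 0.0
```

{"method": "apply_moves", "body": {"moves": "-0.357 -0.487 0 0 0 -0.175 1;-0.357 -0.487 0 0 0 -0.175 1;-0.357 -0.487 0 0 0 -0.175 1;-0.357 -0.487 0 0 0 -0.175 1;-0.357 -0.487 0 0 0 -0.175 1;-0.357 -0.487 0 0 0 -0.175 1;-0.357 -0.487 0 0 0 -0.175 1;-0.357 -0.487 0 0 0 -0.175 1"}}

```text
time_s: 2.15
position: [0.4593, -0.2828, 0.34]
eef_rot: [[-0.995, -0.105, 0.0], [-0.105, 0.995, -0.0], [-0.0, -0.0, -1.0]]
wrist_force: [0.7, 0.7, 0.8]
grip_width: 0.0928
gripper_force: 0.0
```

Run:
```python
from h import *
go([(.46,-.28,.34,6)])
s=robot.get_state();print(s['time_s'],s['position'],s['joint_pos'],s['qd'])
cv2.imwrite('pics/w1.png',robot.get_image('wrist'))
np.save('w1.npy',np.c_[s['eef_rot'],s['position']])
```

```text
(0.46, -0.28, 0.34, 6) -> [-0.002  0.005 -0.   ] turn [-0.  0.  0.]
2.15 [ 0.4593 -0.2828  0.34  ] [-0.5992 -0.1865  1.5548  0.      1.7732 -2.2748] [-0.6623  0.6897 -0.5861  0.0029 -0.1064 -0.6507]
```

View pics/w1.png

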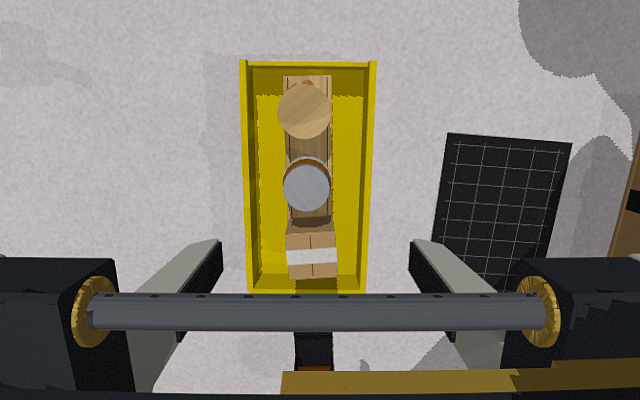

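The wrist view shows the bin rim from (239,61)/(376,61) to (248,291)/(368,291). The tops, in pixels, are round box (304,110), jar (306,187) and small carton (286–336, 234–278), and the long box end is at (283–330,75).

Run:
```python
from h import *
M=np.load('w1.npy');st=dict(eef_rot=M[:,:3],position=M[:,3])
for k,z,l in[('bin',.054,[(239,61),(376,61),(248,291),(368,291)]),('jar',.118,[(306,187)]),('round',.084,[(304,110)]),('sc',.108,[(286,235),(336,234),(289,279),(337,276)]),('box',.04,[(283,75),(330,75)]),('mat',.003,[(447,133),(572,144)])]:
    print(k);print(np.array([plane('wrist',p,z,st) for p in l]))
r={'round':((304,116),(292,330),(304,110)),'jar':((285,116),(334,294),(306,187)),'sc':((263,133),(368,275),(312,256))}
for k,(a,b,c) in r.items(): print(k,*tri(ray('scene',a),ray('side',b),ray('wrist',c,st)))
go([(.53,-.28,.26,6)])
```

```text
bin
[[ 0.3394 -0.3856  0.054 ]
 [ 0.3226 -0.2254  0.054 ]
 [ 0.6344 -0.357   0.054 ]
 [ 0.6168 -0.1932  0.054 ]]
jar
[[ 0.4687 -0.2917  0.118 ]]
round
[[ 0.3878 -0.303   0.084 ]]
sc
[[ 0.5292 -0.3092  0.108 ]
 [ 0.5219 -0.2519  0.108 ]
 [ 0.584  -0.3009  0.108 ]
 [ 0.574  -0.2444  0.108 ]]
box
[[ 0.3485 -0.334   0.04  ]
 [ 0.3425 -0.277   0.04  ]]
mat
[[ 0.3958 -0.1076  0.003 ]
 [ 0.3901  0.0729  0.003 ]]
round [ 0.3891 -0.3031  0.072 ] 0.001513121427411724
jar [ 0.4706 -0.2895  0.1102] 0.0034190678854311885
sc [ 0.5535 -0.2709  0.1005] 0.006033197471647449
(0.53, -0.28, 0.26, 6) -> [-0.141  0.001  0.156] turn [-0.    -0.001 -0.001]
```

{"method": "apply_moves", "body": {"moves": "-0.141 0 0.156 0 0 0 1;-0.141 0 0.156 0 0 0 1;-0.141 0 0.156 0 0 0 1;-0.141 0 0.156 0 0 0 1;-0.141 0 0.156 0 0 0 1"}}

```text
time_s: 2.62
position: [0.5296, -0.2728, 0.2611]
eef_rot: [[-0.994, -0.106, -0.002], [-0.106, 0.994, 0.001], [0.002, 0.001, -1.0]]
wrist_force: [-0.4, -0.0, 1.6]
grip_width: 0.0929
gripper_force: 0.0
```

Run:
```python
from h import *
s=robot.get_state();print(s['time_s'],s['position'],s['qd'])
im=robot.get_image('wrist')
cv2.imwrite('pics/w2.png',cv2.resize(im[0:300,200:420],None,fx=2,fy=2,interpolation=cv2.INTER_CUBIC))
np.save('w2.npy',np.c_[s['eef_rot'],s['position']])
```

```text
2.6167 [ 0.5296 -0.2728  0.2611] [-0.0136 -0.0432 -0.025  -0.0035  0.0137 -0.005 ]
```

View pics/w2.png

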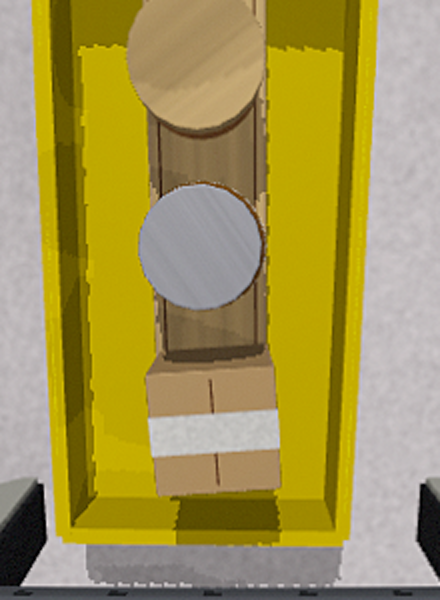

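The close view (crop/2 + (200,0)) shows the jar lid centre at (300.5,123.5), the round box lid at (298,30), and the carton top corners at (273.5,187), (335.5,185.5), (340,243.5), (278.5,247.5).

Run:
```python
from h import *
S=[]
for f in('w1.npy','w2.npy'):
    M=np.load(f);S.append(dict(eef_rot=M[:,:3],position=M[:,3]))
a,b=S
for k,p,q,sc,si in[('round',(304,110),(298,30),(304,116),(292,330)),('jar',(306,187),(300.5,123.5),(285,116),(334,294)),('sc',(312,256),(307,216),(263,133),(368,275)),]:
    print(k,*tri(ray('wrist',p,a),ray('wrist',q,b)),*tri(ray('wrist',q,b),ray('side',si)))
for k,z,l in[('jar',.118,[(300.5,123.5)]),('round',.084,[(298,30)]),('sc',.108,[(273.5,187),(335.5,185.5),(340,243.5),(278.5,247.5)]),('binfloor',.054,[(232,271),(375,271),(218,30),(388,30)]),('boxedges',.04,[(281,160),(331.5,160)])]:
    print(k);print(np.array([plane('wrist',p,z,b) for p in l]))
```

```text
round [ 0.3876 -0.3035  0.065 ] 5.285034947572611e-05 [ 0.3897 -0.3031  0.0732] 0.0004222094556070031
jar [ 0.4706 -0.2915  0.1081] 0.00024784493579249904 [ 0.4713 -0.2914  0.1142] 0.0009464612942533691
sc [ 0.5504 -0.2771  0.1116] 0.00039083334503088677 [ 0.5468 -0.277   0.1156] 0.0025118457961280714
jar
[[ 0.4704 -0.2909  0.118 ]]
round
[[ 0.3916 -0.3022  0.084 ]]
sc
[[ 0.528  -0.3099  0.108 ]
 [ 0.5208 -0.2552  0.108 ]
 [ 0.5746 -0.2445  0.108 ]
 [ 0.5846 -0.3008  0.108 ]]
binfloor
[[ 0.6387 -0.3537  0.054 ]
 [ 0.6218 -0.1957  0.054 ]
 [ 0.3928 -0.3801  0.054 ]
 [ 0.3758 -0.2191  0.054 ]]
boxedges
[[ 0.512  -0.3108  0.04  ]
 [ 0.5063 -0.2574  0.04  ]]
```

Run:
```python
from h import *
go([(.470,-.291,.17,6),(.470,-.291,.064,6)])
```

```text
(0.47, -0.291, 0.17, 6) -> [ 0.122 -0.023  0.185] turn [-0. -0.  0.]
(0.47, -0.291, 0.064, 6) -> [ 0.122 -0.023  0.397] turn [-0. -0.  0.]
```

{"method": "apply_moves", "body": {"moves": "0.122 -0.023 0.185 0 0 0 1;0.122 -0.023 0.185 0 0 0 1;0.122 -0.023 0.185 0 0 0 1;0.122 -0.023 0.25 0 0 0 1;0.122 -0.023 0.31 0 0 0 1;0.122 -0.023 0.36 0 0 0 1;0.122 -0.023 0.397 0 0 0 1;0.122 -0.023 0.397 0 0 0 1"}}

```text
time_s: 3.33
position: [0.4687, -0.2906, 0.0618]
eef_rot: [[-0.995, -0.104, -0.002], [-0.104, 0.995, 0.001], [0.002, 0.002, -1.0]]
wrist_force: [-0.6, -0.6, -0.3]
grip_width: 0.0929
gripper_force: 0.0
```

{"method": "apply_moves", "body": {"moves": "0 0 0 0 0 0 0.5;0 0 0 0 0 0 0.5;0 0 0 0 0 0 0.5;0 0 0 0 0 0 0.5;0 0 0 0 0 0 0.5;0 0 0 0 0 0 0.5;0 0 0 0 0 0 0.5;0 0 0 0 0 0 0.5", "newtons": 20}}

```text
time_s: 4.0
position: [0.4704, -0.2912, 0.0643]
eef_rot: [[-0.994, -0.105, 0.001], [-0.105, 0.994, -0.001], [-0.001, -0.001, -1.0]]
wrist_force: [-0.7, -0.5, 5.2]
grip_width: 0.0572
gripper_force: 20.0
```

{"method": "apply_moves", "body": {"moves": "0 0 -0.03 0 0 0 0.5;0 0 -0.08 0 0 0 0.5;0 0 -0.15 0 0 0 0.5;0 0 -0.22 0 0 0 0.5;0 0 -0.24 0 0 0 0.5;0 0 -0.24 0 0 0 0.5"}}

```text
time_s: 4.5
position: [0.471, -0.2914, 0.1864]
eef_rot: [[-0.994, -0.105, 0.003], [-0.105, 0.994, -0.002], [-0.003, -0.003, -1.0]]
wrist_force: [-1.0, 0.1, -3.2]
grip_width: 0.0574
gripper_force: 20.0
```

Run:
```python
from h import *
go([(.543,-.012,.18,6),(.543,-.012,.031,6)])
```

```text
(0.543, -0.012, 0.18, 6) -> [-0.202  0.541  0.012] turn [-0.001  0.001  0.   ]
(0.543, -0.012, 0.031, 6) -> [-0.201  0.542  0.31 ] turn [-0.001  0.001  0.   ]
```

{"method": "apply_moves", "body": {"moves": "-0.202 0.541 0 0 0 0 0.5;-0.202 0.541 0 0 0 0 0.5;-0.202 0.541 0 0 0 0 0.5;-0.202 0.541 0 0 0 0 0.5;-0.202 0.541 0 0 0 0 0.5;-0.202 0.541 0 0 0 0 0.5;-0.202 0.541 0 0 0 0 0.5;-0.202 0.541 0 0 0 0 0.5"}}

```text
time_s: 5.17
position: [0.5423, -0.0058, 0.1808]
eef_rot: [[-0.994, -0.109, -0.003], [-0.109, 0.994, 0.002], [0.003, 0.002, -1.0]]
wrist_force: [0.6, -0.5, -2.5]
grip_width: 0.0575
gripper_force: 20.0
```

{"method": "apply_moves", "body": {"moves": "0 0 0.07 0 0 0 0.5;0 0 0.13 0 0 0 0.5;0 0 0.19 0 0 0 0.5;0 0 0.24 0 0 0 0.5;0 0 0.27 0 0 0 0.5;0 0 0.29 0 0 0 0.5;0 0 0.3 0 0 0 0.5;0 0 0.3 0 0 0 0.5"}}

```text
time_s: 5.83
position: [0.5414, -0.0114, 0.032]
eef_rot: [[-0.994, -0.105, -0.002], [-0.105, 0.994, 0.0], [0.002, 0.0, -1.0]]
wrist_force: [0.4, 0.4, -3.0]
grip_width: 0.0577
gripper_force: 20.0
```

{"method": "apply_moves", "body": {"moves": "0 0 0 0 0 0 0.5;0 0 0 0 0 0 0.5;0 0 0 0 0 0 0.5;0 0 0 0 0 0 0.5"}}

```text
time_s: 6.17
position: [0.5427, -0.0114, 0.0345]
eef_rot: [[-0.994, -0.105, 0.001], [-0.105, 0.994, -0.0], [-0.001, -0.0, -1.0]]
wrist_force: [-0.3, -0.1, -2.5]
grip_width: 0.057
gripper_force: 20.0
```

{"method": "apply_moves", "body": {"moves": "0 0 0.004 0 0 0 0.5;0 0 0.008 0 0 0 0.5;0 0 0.008 0 0 0 0.5;0 0 0.008 0 0 0 0.5"}}

```text
time_s: 6.5
position: [0.5422, -0.0113, 0.0295]
eef_rot: [[-0.994, -0.105, -0.0], [-0.105, 0.994, 0.0], [0.0, 0.0, -1.0]]
wrist_force: [0.5, 0.6, -3.6]
grip_width: 0.057
gripper_force: 20.0
```

{"method": "apply_moves", "body": {"moves": "0 0 0.002 0 0 0 0.5;0 0 0.004 0 0 0 0.5;0 0 0.004 0 0 0 0.5;0 0 0.004 0 0 0 0.5"}}

```text
time_s: 6.83
position: [0.5423, -0.0114, 0.0276]
eef_rot: [[-0.994, -0.105, -0.0], [-0.105, 0.994, 0.0], [0.0, 0.0, -1.0]]
wrist_force: [0.3, -0.2, -2.9]
grip_width: 0.0575
gripper_force: 20.0
```

{"method": "apply_moves", "body": {"moves": "0 0 0.002 0 0 0 0.5;0 0 0.002 0 0 0 0.5;0 0 0.002 0 0 0 0.5"}}

```text
time_s: 7.08
position: [0.5424, -0.0114, 0.0274]
eef_rot: [[-0.994, -0.105, 0.0], [-0.105, 0.994, -0.0], [-0.0, -0.0, -1.0]]
wrist_force: [-4.1, 0.6, 4.8]
grip_width: 0.0573
gripper_force: 20.0
```

{"method": "apply_moves", "body": {"moves": "0 0 0.002 0 0 0 0.5;0 0 0.002 0 0 0 0.5;0 0 0.002 0 0 0 0.5"}}

```text
time_s: 7.33
position: [0.5426, -0.0113, 0.0273]
eef_rot: [[-0.994, -0.105, 0.001], [-0.105, 0.994, 0.0], [-0.001, -0.0, -1.0]]
wrist_force: [-10.2, 0.4, 17.4]
grip_width: 0.0572
gripper_force: 20.0
```

{"method": "apply_moves", "body": {"moves": "0 0 -0.003 0 0 0 0.5;0 0 -0.003 0 0 0 0.75;0 0 -0.003 0 0 0 1;0 0 -0.003 0 0 0 1;0 0 -0.003 0 0 0 1;0 0 -0.1 0 0 0 1;0 0 -0.2 0 0 0 1;0 0 -0.3 0 0 0 1"}}

```text
time_s: 8.0
position: [0.5417, -0.0113, 0.1533]
eef_rot: [[-0.994, -0.105, -0.001], [-0.105, 0.994, 0.0], [0.001, 0.0, -1.0]]
wrist_force: [0.7, -0.1, 0.1]
grip_width: 0.0921
gripper_force: 0.0
```

Run:
```python
from h import *
go([(.3885,-.3025,.17,6),(.3885,-.3025,.054,6)])
```

```text
(0.3885, -0.3025, 0.17, 6) -> [ 0.366 -0.547 -0.033] turn [ 0. -0.  0.]
(0.3885, -0.3025, 0.054, 6) -> [ 0.365 -0.547  0.199] turn [ 0. -0.  0.]
```

{"method": "apply_moves", "body": {"moves": "0.366 -0.547 -0.033 0 0 0 1;0.366 -0.547 -0.033 0 0 0 1;0.366 -0.547 -0.033 0 0 0 1;0.366 -0.547 -0.033 0 0 0 1;0.366 -0.547 -0.033 0 0 0 1;0.366 -0.547 -0.033 0 0 0 1;0.366 -0.547 -0.033 0 0 0 1;0.366 -0.547 -0.033 0 0 0 1"}}

```text
time_s: 8.67
position: [0.3874, -0.3043, 0.169]
eef_rot: [[-0.995, -0.104, 0.0], [-0.104, 0.995, -0.001], [-0.0, -0.001, -1.0]]
wrist_force: [0.9, 1.0, -0.8]
grip_width: 0.0929
gripper_force: 0.0
```

Run:
```python
from h import *
go([(.3885,-.3025,.17,6),(.3885,-.3025,.054,6)])
```

```text
(0.3885, -0.3025, 0.17, 6) -> [-0.002  0.003 -0.002] turn [-0.  0. -0.]
(0.3885, -0.3025, 0.054, 6) -> [-0.002  0.004  0.23 ] turn [-0.  0. -0.]
```

{"method": "apply_moves", "body": {"moves": "0 0 0 0 0 0 1;0 0 0.07 0 0 0 1;0 0 0.13 0 0 0 1;0 0 0.18 0 0 0 1;0 0 0.21 0 0 0 1;0 0 0.232 0 0 0 1;0 0 0.232 0 0 0 1;0 0 0.232 0 0 0 1"}}

```text
time_s: 9.33
position: [0.3891, -0.3025, 0.053]
eef_rot: [[-0.994, -0.105, -0.0], [-0.105, 0.994, 0.0], [0.0, 0.0, -1.0]]
wrist_force: [-0.5, 0.6, 0.8]
grip_width: 0.0932
gripper_force: 0.0
```

{"method": "apply_moves", "body": {"moves": "0 0 0 0 0 0 0.5;0 0 0 0 0 0 0.5;0 0 0 0 0 0 0.5;0 0 0 0 0 0 0.5;0 0 0 0 0 0 0.5;0 0 0 0 0 0 0.5;0 0 0 0 0 0 0.5;0 0 0 0 0 0 0.5", "newtons": 10}}

```text
time_s: 10.0
position: [0.3891, -0.3026, 0.053]
eef_rot: [[-0.994, -0.105, 0.0], [-0.105, 0.994, -0.0], [-0.0, -0.0, -1.0]]
wrist_force: [-0.3, 0.8, 3.9]
grip_width: 0.0612
gripper_force: 10.0
```

{"method": "apply_moves", "body": {"moves": "0 0 -0.03 0 0 0 0.5;0 0 -0.08 0 0 0 0.5;0 0 -0.15 0 0 0 0.5;0 0 -0.22 0 0 0 0.5;0 0 -0.24 0 0 0 0.5;0 0 -0.24 0 0 0 0.5"}}

```text
time_s: 10.5
position: [0.3897, -0.3032, 0.1756]
eef_rot: [[-0.994, -0.105, 0.003], [-0.105, 0.994, -0.003], [-0.003, -0.003, -1.0]]
wrist_force: [0.3, 0.1, -0.4]
grip_width: 0.0609
gripper_force: 10.0
```

Run:
```python
from h import *
go([(.455,-.012,.175,6),(.455,-.012,.0235,6)])
```

```text
(0.455, -0.012, 0.175, 6) -> [-0.191  0.566 -0.   ] turn [-0.001  0.001  0.   ]
(0.455, -0.012, 0.0235, 6) -> [-0.19   0.567  0.303] turn [-0.001  0.001  0.   ]
```

{"method": "apply_moves", "body": {"moves": "-0.191 0.566 0 0 0 0 0.5;-0.191 0.566 0 0 0 0 0.5;-0.191 0.566 0 0 0 0 0.5;-0.191 0.566 0 0 0 0 0.5;-0.191 0.566 0 0 0 0 0.5;-0.191 0.566 0 0 0 0 0.5;-0.191 0.566 0 0 0 0 0.5;-0.191 0.566 0 0 0 0 0.5"}}

```text
time_s: 11.17
position: [0.4542, -0.0062, 0.1706]
eef_rot: [[-0.994, -0.109, -0.002], [-0.109, 0.994, 0.001], [0.002, 0.002, -1.0]]
wrist_force: [-0.4, -0.4, 0.2]
grip_width: 0.0606
gripper_force: 10.0
```

{"method": "apply_moves", "body": {"moves": "0 0 0.07 0 0 0 0.5;0 0 0.13 0 0 0 0.5;0 0 0.19 0 0 0 0.5;0 0 0.24 0 0 0 0.5;0 0 0.27 0 0 0 0.5;0 0 0.29 0 0 0 0.5;0 0 0.3 0 0 0 0.5;0 0 0.3 0 0 0 0.5"}}

```text
time_s: 11.83
position: [0.4536, -0.0111, 0.0213]
eef_rot: [[-0.995, -0.105, -0.002], [-0.105, 0.995, 0.0], [0.002, 0.0, -1.0]]
wrist_force: [-1.2, 0.3, -0.4]
grip_width: 0.0607
gripper_force: 10.0
```

{"method": "apply_moves", "body": {"moves": "0 0 0 0 0 0 0.5;0 0 0 0 0 0 0.5;0 0 0 0 0 0 0.5;0 0 0 0 0 0 0.5"}}

```text
time_s: 12.17
position: [0.4547, -0.0111, 0.0234]
eef_rot: [[-0.994, -0.105, 0.001], [-0.105, 0.994, -0.0], [-0.001, -0.0, -1.0]]
wrist_force: [-0.3, -0.3, -0.2]
grip_width: 0.0608
gripper_force: 10.0
```

{"method": "apply_moves", "body": {"moves": "0 0 0.004 0 0 0 0.5;0 0 0.008 0 0 0 0.5;0 0 0.012 0 0 0 0.5;0 0 0.012 0 0 0 0.5;0 0 0.012 0 0 0 0.5"}}

```text
time_s: 12.58
position: [0.4541, -0.0111, 0.0164]
eef_rot: [[-0.994, -0.105, -0.0], [-0.105, 0.994, 0.0], [0.0, 0.0, -1.0]]
wrist_force: [-0.5, -0.1, -0.6]
grip_width: 0.0606
gripper_force: 10.0
```

{"method": "apply_moves", "body": {"moves": "0 0 0.003 0 0 0 0.5;0 0 0.003 0 0 0 0.5;0 0 0.003 0 0 0 0.5"}}

```text
time_s: 12.83
position: [0.4545, -0.0111, 0.0155]
eef_rot: [[-0.994, -0.105, 0.001], [-0.105, 0.994, 0.0], [-0.001, 0.0, -1.0]]
wrist_force: [-1.0, 0.3, 4.6]
grip_width: 0.0605
gripper_force: 10.0
```

{"method": "apply_moves", "body": {"moves": "0 0 -0.001 0 0 0 0.75;0 0 -0.001 0 0 0 1;0 0 -0.001 0 0 0 1;0 0 -0.001 0 0 0 1;0 0 -0.08 0 0 0 1;0 0 -0.16 0 0 0 1;0 0 -0.24 0 0 0 1;0 0 -0.3 0 0 0 1"}}

```text
time_s: 13.5
position: [0.4544, -0.0111, 0.1685]
eef_rot: [[-0.994, -0.105, 0.002], [-0.105, 0.994, -0.0], [-0.002, -0.0, -1.0]]
wrist_force: [1.1, -0.6, 1.0]
grip_width: 0.0927
gripper_force: 0.0
```

Run:
```python
from h import *
go([(.552,-.2775,.17,9),(.552,-.2775,.064,9)])
```

```text
(0.552, -0.2775, 0.17, 9) -> [-0.138 -0.55  -0.003] turn [-0.     0.001 -0.017]
(0.552, -0.2775, 0.064, 9) -> [-0.138 -0.55   0.209] turn [-0.     0.001 -0.017]
```

{"method": "apply_moves", "body": {"moves": "-0.138 -0.55 0 0 0 -0.017 1;-0.138 -0.55 0 0 0 -0.017 1;-0.138 -0.55 0 0 0 -0.017 1;-0.138 -0.55 0 0 0 -0.017 1;-0.138 -0.55 0 0 0 -0.017 1;-0.138 -0.55 0 0 0 -0.017 1;-0.138 -0.55 0 0 0 -0.017 1;-0.138 -0.55 0 0 0 -0.017 1"}}

```text
time_s: 14.17
position: [0.5524, -0.2821, 0.1639]
eef_rot: [[-0.988, -0.155, -0.001], [-0.155, 0.988, -0.0], [0.001, -0.0, -1.0]]
wrist_force: [1.2, -0.4, -0.3]
grip_width: 0.0932
gripper_force: 0.0
```

{"method": "apply_moves", "body": {"moves": "0 0 0 0 0 0 1;0 0 0.07 0 0 0 1;0 0 0.13 0 0 0 1;0 0 0.17 0 0 0 1;0 0 0.195 0 0 0 1;0 0 0.205 0 0 0 1;0 0 0.205 0 0 0 1;0 0 0.205 0 0 0 1"}}

```text
time_s: 14.83
position: [0.5522, -0.2772, 0.064]
eef_rot: [[-0.987, -0.158, 0.001], [-0.158, 0.987, -0.001], [-0.001, -0.001, -1.0]]
wrist_force: [-0.2, 0.3, 0.6]
grip_width: 0.0935
gripper_force: 0.0
```

{"method": "apply_moves", "body": {"moves": "0 0 0 0 0 0 0.5;0 0 0 0 0 0 0.5;0 0 0 0 0 0 0.5;0 0 0 0 0 0 0.5;0 0 0 0 0 0 0.5;0 0 0 0 0 0 0.5;0 0 0 0 0 0 0.5;0 0 0 0 0 0 0.5", "newtons": 12}}

```text
time_s: 15.5
position: [0.5517, -0.2774, 0.0628]
eef_rot: [[-0.987, -0.158, 0.0], [-0.158, 0.987, -0.0], [-0.0, -0.0, -1.0]]
wrist_force: [-0.9, -0.5, 2.8]
grip_width: 0.0582
gripper_force: 12.0
```

{"method": "apply_moves", "body": {"moves": "0 0 -0.03 0 0 0 0.5;0 0 -0.08 0 0 0 0.5;0 0 -0.15 0 0 0 0.5;0 0 -0.22 0 0 0 0.5;0 0 -0.24 0 0 0 0.5;0 0 -0.24 0 0 0 0.5"}}

```text
time_s: 16.0
position: [0.5526, -0.2778, 0.186]
eef_rot: [[-0.987, -0.158, 0.004], [-0.158, 0.987, -0.002], [-0.004, -0.003, -1.0]]
wrist_force: [-0.5, 0.2, -1.1]
grip_width: 0.0582
gripper_force: 12.0
```

Run:
```python
from h import *
go([(.632,-.012,.18,9),(.632,-.012,.034,9)])
```

```text
(0.632, -0.012, 0.18, 9) -> [-0.241  0.5    0.011] turn [-0.001  0.001  0.   ]
(0.632, -0.012, 0.034, 9) -> [-0.239  0.501  0.303] turn [-0.001  0.001  0.   ]
```

{"method": "apply_moves", "body": {"moves": "-0.24 0.5 0 0 0 0 0.5;-0.24 0.5 0 0 0 0 0.5;-0.24 0.5 0 0 0 0 0.5;-0.24 0.5 0 0 0 0 0.5;-0.24 0.5 0 0 0 0 0.5;-0.24 0.5 0 0 0 0 0.5;-0.24 0.5 0 0 0 0 0.5;-0.24 0.5 0 0 0 0 0.5"}}

```text
time_s: 16.67
position: [0.631, -0.0069, 0.1799]
eef_rot: [[-0.987, -0.161, -0.003], [-0.161, 0.987, 0.001], [0.003, 0.002, -1.0]]
wrist_force: [0.2, 0.3, -1.4]
grip_width: 0.0585
gripper_force: 12.0
```

{"method": "apply_moves", "body": {"moves": "0 0 0.07 0 0 0 0.5;0 0 0.13 0 0 0 0.5;0 0 0.19 0 0 0 0.5;0 0 0.24 0 0 0 0.5;0 0 0.27 0 0 0 0.5;0 0 0.29 0 0 0 0.5;0 0 0.3 0 0 0 0.5;0 0 0.3 0 0 0 0.5"}}

```text
time_s: 17.33
position: [0.6305, -0.0117, 0.032]
eef_rot: [[-0.988, -0.158, -0.001], [-0.158, 0.988, 0.0], [0.001, 0.0, -1.0]]
wrist_force: [-0.6, -1.0, -1.5]
grip_width: 0.0582
gripper_force: 12.0
```

{"method": "apply_moves", "body": {"moves": "0 0 0 0 0 0 0.5;0 0 0 0 0 0 0.5;0 0 0.005 0 0 0 0.5;0 0 0.01 0 0 0 0.5;0 0 0.01 0 0 0 0.5;0 0 0.01 0 0 0 0.5"}}

```text
time_s: 17.83
position: [0.6307, -0.0115, 0.0277]
eef_rot: [[-0.987, -0.158, -0.0], [-0.158, 0.987, 0.0], [0.0, 0.0, -1.0]]
wrist_force: [-0.3, -0.1, -1.7]
grip_width: 0.0578
gripper_force: 12.0
```

{"method": "apply_moves", "body": {"moves": "0 0 0.003 0 0 0 0.5;0 0 0.004 0 0 0 0.5;0 0 0.004 0 0 0 0.5;0 0 0.004 0 0 0 0.5"}}

```text
time_s: 18.17
position: [0.6308, -0.0115, 0.0258]
eef_rot: [[-0.987, -0.158, 0.0], [-0.158, 0.987, 0.0], [-0.0, 0.0, -1.0]]
wrist_force: [-0.1, -0.3, 2.0]
grip_width: 0.0583
gripper_force: 12.0
```

{"method": "apply_moves", "body": {"moves": "0 0 0.001 0 0 0 0.5;0 0 0.001 0 0 0 0.5;0 0 0.001 0 0 0 0.5"}}

```text
time_s: 18.42
position: [0.6309, -0.0115, 0.0258]
eef_rot: [[-0.987, -0.158, 0.0], [-0.158, 0.987, -0.0], [-0.0, -0.0, -1.0]]
wrist_force: [-3.6, 0.4, 6.9]
grip_width: 0.0579
gripper_force: 12.0
```

{"method": "apply_moves", "body": {"moves": "0 0 -0.001 0 0 0 0.75;0 0 -0.001 0 0 0 1;0 0 -0.001 0 0 0 1;0 0 -0.001 0 0 0 1;0 0 -0.08 0 0 0 1;0 0 -0.16 0 0 0 1;0 0 -0.24 0 0 0 1;0 0 -0.3 0 0 0 1"}}

```text
time_s: 19.08
position: [0.631, -0.0115, 0.1787]
eef_rot: [[-0.987, -0.158, 0.002], [-0.158, 0.987, -0.0], [-0.002, -0.001, -1.0]]
wrist_force: [0.5, -0.2, 0.3]
grip_width: 0.0935
gripper_force: 0.0
```

Run:
```python
from h import *
go([(.545,-.285,.25,7)])
```

```text
(0.545, -0.285, 0.25, 7) -> [ 0.256 -0.513 -0.143] turn [-0.     0.001  0.012]
```

{"method": "apply_moves", "body": {"moves": "0.256 -0.513 -0.143 0 0 0.012 1;0.256 -0.513 -0.143 0 0 0.012 1;0.256 -0.513 -0.143 0 0 0.012 1;0.256 -0.513 -0.143 0 0 0.012 1;0.256 -0.513 -0.143 0 0 0.012 1;0.256 -0.513 -0.143 0 0 0.012 1;0.256 -0.513 -0.143 0 0 0.012 1;0.256 -0.513 -0.143 0 0 0.012 1"}}

```text
time_s: 19.75
position: [0.5431, -0.2902, 0.2485]
eef_rot: [[-0.993, -0.117, 0.001], [-0.117, 0.993, -0.002], [-0.001, -0.002, -1.0]]
wrist_force: [-0.5, -0.5, 0.6]
grip_width: 0.0927
gripper_force: 0.0
```

{"method": "apply_moves", "body": {"moves": "0 0 0 0 0 0 1;0 0 0 0 0 0 1;0 0 0 0 0 0 1"}}

```text
time_s: 20.0
position: [0.5451, -0.2839, 0.2461]
eef_rot: [[-0.993, -0.121, -0.001], [-0.121, 0.993, 0.001], [0.0, 0.001, -1.0]]
wrist_force: [-1.2, 0.1, 0.2]
grip_width: 0.0931
gripper_force: 0.0
```

Run:
```python
from h import *
s=robot.get_state();print(s['time_s'],s['position'],s['qd'])
im=robot.get_image('wrist')
cv2.imwrite('pics/w3.png',cv2.resize(im[0:300,150:550],None,fx=2,fy=2,interpolation=cv2.INTER_CUBIC))
np.save('w3.npy',np.c_[s['eef_rot'],s['position']])
```

```text
20.0 [ 0.5451 -0.2839  0.2461] [ 0.0116 -0.0015  0.001  -0.0028  0.0007 -0.0049]
```

View pics/w3.png

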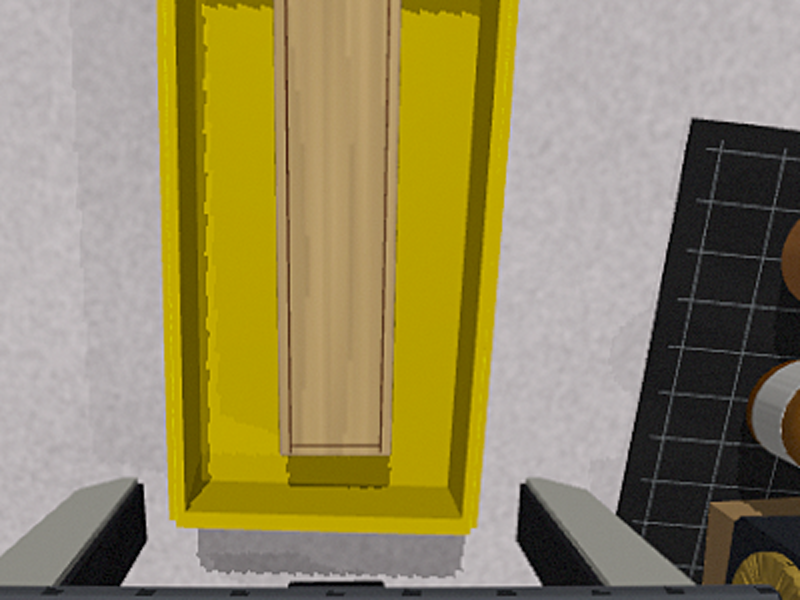

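The long box's far end is at crop (279–391,455) with its edges at (274/402,10), and it lies nearly centred in the bin. The goods stand upright on the mat.

Run:
```python
from h import *
M=np.load('w3.npy');st=dict(eef_rot=M[:,:3],position=M[:,3])
Q=np.array([plane('wrist',p,.040,st) for p in[(289.5,227.5),(345.5,227.5),(287,5),(351,5)]]);print(Q)
f=(Q[0]+Q[1])/2;n=(Q[2]+Q[3])/2;d=(f-n)/np.linalg.norm(f-n);print(f,n,np.degrees(np.arctan2(d[1],d[0])),'centre',f-.125*d)
print(np.array([plane('wrist',p,.054,st) for p in[(238.5,262.5),(387.5,266.5)]]))
go([(*(f-.125*d)[:2],.16,7.0)])
```

```text
[[ 0.5974 -0.305   0.04  ]
 [ 0.5901 -0.2454  0.04  ]
 [ 0.3813 -0.3304  0.04  ]
 [ 0.374  -0.271   0.04  ]]
[ 0.5937 -0.2752  0.04  ] [ 0.3776 -0.3007  0.04  ] 6.72815667065357 centre [ 0.4696 -0.2899  0.04  ]
[[ 0.6381 -0.3541  0.054 ]
 [ 0.6234 -0.1966  0.054 ]]
(np.float64(0.4695800475313623), np.float64(-0.28985260698106863), 0.16, 7.0) -> [0.152 0.006 0.172] turn [ 0. -0. -0.]
```

{"method": "apply_moves", "body": {"moves": "0.152 0.006 0.172 0 0 0 0.85;0.152 0.006 0.172 0 0 0 0.85;0.152 0.006 0.172 0 0 0 0.85;0.152 0.006 0.172 0 0 0 0.85;0.152 0.006 0.25 0 0 0 0.85;0.152 0.006 0.32 0 0 0 0.85;0.152 0.006 0.38 0 0 0 0.85;0.152 0.006 0.42 0 0 0 0.85"}}

```text
time_s: 20.72
position: [0.4692, -0.2897, 0.0342]
eef_rot: [[-0.993, -0.122, -0.001], [-0.122, 0.993, 0.001], [0.001, 0.001, -1.0]]
wrist_force: [-0.0, -0.4, -0.5]
grip_width: 0.0791
gripper_force: 0.0
```

{"method": "apply_moves", "body": {"moves": "0 0 0 0 0 0 0.85;0 0 0.02 0 0 0 0.85;0 0 0.037 0 0 0 0.85;0 0 0.037 0 0 0 0.85;0 0 0.037 0 0 0 0.85"}}

```text
time_s: 21.13
position: [0.4694, -0.2912, 0.0188]
eef_rot: [[-0.993, -0.121, 0.001], [-0.121, 0.993, -0.0], [-0.0, -0.0, -1.0]]
wrist_force: [-0.3, -0.4, -0.2]
grip_width: 0.0791
gripper_force: 0.0
```

{"method": "apply_moves", "body": {"moves": "0 0 0.004 0 0 0 0.55;0 0 0.004 0 0 0 0.55;0 0 0.004 0 0 0 0.55;0 0 0.004 0 0 0 0.55;0 0 0.004 0 0 0 0.55;0 0 0.004 0 0 0 0.55;0 0 0.004 0 0 0 0.55", "newtons": 45}}

```text
time_s: 21.72
position: [0.4692, -0.2913, 0.0166]
eef_rot: [[-0.993, -0.12, 0.0], [-0.12, 0.993, -0.0], [-0.0, -0.0, -1.0]]
wrist_force: [-1.8, 1.5, 6.6]
grip_width: 0.0597
gripper_force: 45.0
```

{"method": "apply_moves", "body": {"moves": "0 0 -0.02 0 0 0 0.55;0 0 -0.05 0 0 0 0.55;0 0 -0.1 0 0 0 0.55;0 0 -0.16 0 0 0 0.55;0 0 -0.22 0 0 0 0.55;0 0 -0.28 0 0 0 0.55;0 0 -0.3 0 0 0 0.55;0 0 -0.3 0 0 0 0.55"}}

```text
time_s: 22.38
position: [0.4698, -0.2917, 0.169]
eef_rot: [[-0.993, -0.12, 0.003], [-0.12, 0.993, -0.002], [-0.003, -0.003, -1.0]]
wrist_force: [0.5, -0.3, -2.9]
grip_width: 0.06
gripper_force: 45.0
```

Run:
```python
from h import *
s=robot.get_state();print(s['time_s'],s['position'],s['moment'],s['joint_pos'])
a=robot.get_image('scene');b=robot.get_image('side')
cv2.imwrite('pics/c4.png',np.hstack([cv2.resize(a[150:370,330:560],None,fx=1.6,fy=1.6,interpolation=cv2.INTER_CUBIC),cv2.resize(b[120:340,160:420],None,fx=1.6,fy=1.6,interpolation=cv2.INTER_CUBIC)]))
```

```text
22.3833 [ 0.4698 -0.2917  0.169 ] [0.0437 0.0082 0.0357] [-0.6018 -0.1328  1.7822 -0.0001  1.4879 -2.2933]
```

View pics/c4.png

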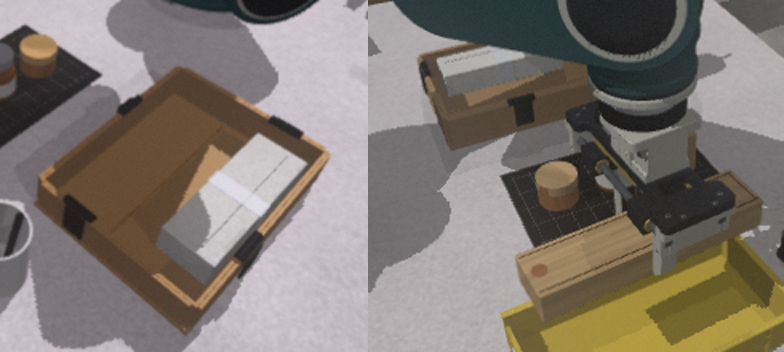

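The scene view shows the parcel on the carton's +y side with the -y side free. The side view shows the long box held level above the bin.

Run:
```python
from h import *
go([(.50,.32,.27,6.9)])
```

```text
(0.5, 0.32, 0.27, 6.9) -> [-0.209  1.206 -0.21 ] turn [ 0. -0.  0.]
```

{"method": "apply_moves", "body": {"moves": "-0.01 0.05 -0.02 0 0 0 0.55;-0.03 0.12 -0.05 0 0 0 0.55;-0.04 0.19 -0.08 0 0 0 0.55;-0.05 0.27 -0.12 0 0 0 0.55;-0.07 0.35 -0.16 0 0 0 0.55;-0.08 0.43 -0.2 0 0 0 0.55;-0.09 0.51 -0.21 0 0 0 0.55;-0.1 0.59 -0.21 0 0 0 0.55"}}

```text
time_s: 23.15
position: [0.4828, 0.0016, 0.2705]
eef_rot: [[-0.993, -0.12, -0.0], [-0.12, 0.993, -0.0], [0.0, 0.0, -1.0]]
wrist_force: [0.2, -0.5, -2.9]
grip_width: 0.06
gripper_force: 45.0
```

{"method": "apply_moves", "body": {"moves": "-0.02 0.08 0 0 0 0 0.55;-0.04 0.16 0 0 0 0 0.55;-0.05 0.24 0 0 0 0 0.55;-0.07 0.32 0 0 0 0 0.55;-0.08 0.4 0 0 0 0 0.55;-0.09 0.48 0 0 0 0 0.55;-0.1 0.55 0 0 0 0 0.55;-0.11 0.61 0 0 0 0 0.55"}}

```text
time_s: 23.82
position: [0.5001, 0.3117, 0.2679]
eef_rot: [[-0.993, -0.121, -0.003], [-0.121, 0.993, -0.002], [0.003, -0.001, -1.0]]
wrist_force: [0.5, 0.0, -2.4]
grip_width: 0.0599
gripper_force: 45.0
```

{"method": "apply_moves", "body": {"moves": "0 0 0 0 0 0 0.55;0 0 0 0 0 0 0.55;0 0 0 0 0 0 0.55;0 0 0 0 0 0 0.55"}}

```text
time_s: 24.15
position: [0.501, 0.3084, 0.2698]
eef_rot: [[-0.993, -0.12, -0.001], [-0.12, 0.993, -0.001], [0.001, -0.001, -1.0]]
wrist_force: [-0.1, -0.1, -2.3]
grip_width: 0.0599
gripper_force: 45.0
```

Run:
```python
from h import *
s=robot.get_state();print(s['time_s'],s['position'],s['moment'],s['joint_pos'])
cv2.imwrite('pics/w5.png',robot.get_image('wrist'))
np.save('w5.npy',np.c_[s['eef_rot'],s['position']])
```

```text
24.15 [0.501  0.3084 0.2698] [ 0.0968  0.0088 -0.0164] [ 0.5086 -0.0798  1.5707 -0.0002  1.652  -1.1821]
```

View pics/w5.png

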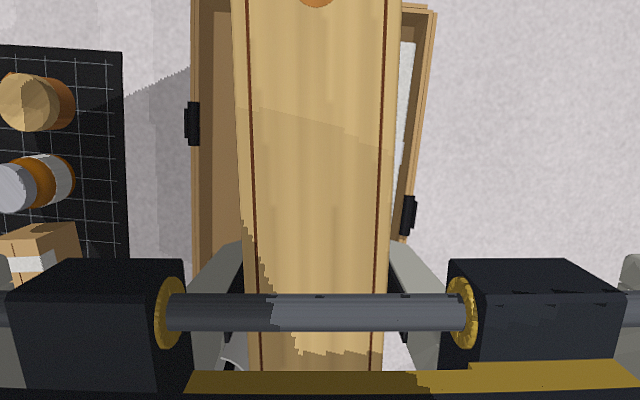

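The carton's -y rim runs along u≈194 and its +y rim from (437,12) to (411,237). Its near (+y, -x) corner is at (437,12), and the held box hides the middle.

Run:
```python
from h import *
M=np.load('w5.npy');st=dict(eef_rot=M[:,:3],position=M[:,3])
l=[(194,2),(191,240),(437,12),(411,237),(403,3)]
Q=np.array([plane('wrist',p,.057,st) for p in l]);print(Q)
for a,b in((0,1),(2,3)): d=Q[b]-Q[a];print(np.degrees(np.arctan2(d[1],d[0])))
# candidate: fit carton in scene & side by projecting rim for pose guess
```

```text
[[0.3423 0.1724 0.057 ]
 [0.583  0.1798 0.057 ]
 [0.3231 0.4046 0.057 ]
 [0.5501 0.4206 0.057 ]
 [0.3196 0.3708 0.057 ]]
1.7649012861959295
4.0311485638923505
```

Run:
```python
from h import *
def rect(cx,cy,yaw,L,W,z):
    c,s=np.cos(np.radians(yaw)),np.sin(np.radians(yaw))
    return [(cx+c*a-s*b,cy+s*a+c*b,z) for a,b in((-L/2,-W/2),(L/2,-W/2),(L/2,W/2),(-L/2,W/2))]
out=[]
for n,(v0,v1,u0,u1) in{'scene':(180,370,340,560),'side':(110,230,170,350)}.items():
    im=cv2.imread(f'pics/{n}0.png');k=3 if n=='side' else 2
    im=cv2.resize(im[v0:v1,u0:u1],None,fx=3 if n=='side' else 2.45,fy=3 if n=='side' else 2.45,interpolation=cv2.INTER_CUBIC)
    k=3 if n=='side' else 2.45
    for args,col in(((.4875,.2945,3,.317,.237,.057),(0,255,0)),((.4875,.2945,3,.300,.220,.005),(255,0,255))):
        P=(project(n,rect(*args))-[u0,v0])*k
        cv2.polylines(im,[np.int32(P)],True,col,1)
    out.append(im)
w=max(o.shape[1] for o in out)
out=[cv2.copyMakeBorder(o,0,0,0,w-o.shape[1],cv2.BORDER_CONSTANT) for o in out]
o=np.vstack(out);print(o.shape)
o=cv2.resize(o,None,fx=min(1,600/o.shape[0]),fy=min(1,600/o.shape[0]));cv2.imwrite('pics/ov.png',o)
```

```text
(826, 540, 3)
```

View pics/ov.png

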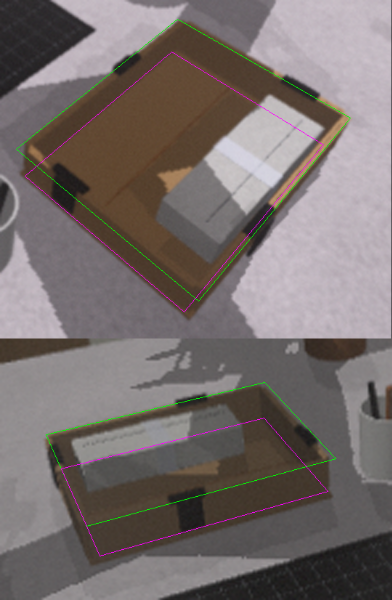

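Overlay of the estimated carton (centre 0.4875, 0.2945, yaw 3°) fits both views well.

Run:
```python
from h import *
go([(.490,.2495,.12,3)])
```

```text
(0.49, 0.2495, 0.12, 3) -> [ 0.036 -0.114  0.301] turn [-0.    -0.     0.021]
```

{"method": "apply_moves", "body": {"moves": "0.018 -0.06 0.05 0 0 0.01 0.55;0.036 -0.114 0.1 0 0 0.021 0.55;0.036 -0.114 0.16 0 0 0.021 0.55;0.036 -0.114 0.21 0 0 0.021 0.55;0.036 -0.114 0.26 0 0 0.021 0.55;0.036 -0.114 0.29 0 0 0.021 0.55;0.036 -0.114 0.301 0 0 0.021 0.55;0.036 -0.114 0.301 0 0 0.021 0.55"}}

```text
time_s: 24.87
position: [0.4896, 0.2497, 0.1193]
eef_rot: [[-0.999, -0.054, -0.002], [-0.054, 0.999, -0.001], [0.002, -0.001, -1.0]]
wrist_force: [0.2, -0.2, -1.6]
grip_width: 0.0596
gripper_force: 45.0
```

{"method": "apply_moves", "body": {"moves": "0 0 0.03 0 0 0 0.55;0 0 0.07 0 0 0 0.55;0 0 0.11 0 0 0 0.55;0 0 0.14 0 0 0 0.55;0 0 0.165 0 0 0 0.55;0 0 0.18 0 0 0 0.55;0 0 0.19 0 0 0 0.55;0 0 0.19 0 0 0 0.55"}}

```text
time_s: 25.53
position: [0.49, 0.2505, 0.0252]
eef_rot: [[-0.999, -0.054, -0.0], [-0.054, 0.999, -0.0], [0.0, -0.0, -1.0]]
wrist_force: [-0.0, -0.3, -2.3]
grip_width: 0.0597
gripper_force: 45.0
```

{"method": "apply_moves", "body": {"moves": "0 0 0 0 0 0 0.55;0 0 0 0 0 0 0.55;0 0 0.004 0 0 0 0.55;0 0 0.006 0 0 0 0.55;0 0 0.006 0 0 0 0.55;0 0 0.006 0 0 0 0.55"}}

```text
time_s: 26.03
position: [0.49, 0.2506, 0.0224]
eef_rot: [[-0.999, -0.055, 0.0], [-0.055, 0.999, 0.0], [-0.0, 0.0, -1.0]]
wrist_force: [-0.6, -0.5, -2.3]
grip_width: 0.0597
gripper_force: 45.0
```

{"method": "apply_moves", "body": {"moves": "0 0 0.003 0 0 0 0.55;0 0 0.006 0 0 0 0.55;0 0 0.008 0 0 0 0.55;0 0 0.008 0 0 0 0.55;0 0 0.008 0 0 0 0.55"}}

```text
time_s: 26.45
position: [0.4899, 0.2506, 0.0183]
eef_rot: [[-0.999, -0.055, -0.0], [-0.055, 0.999, -0.0], [0.0, -0.0, -1.0]]
wrist_force: [-0.0, -1.0, -2.9]
grip_width: 0.0598
gripper_force: 45.0
```

{"method": "apply_moves", "body": {"moves": "0 0 0.002 0 0 0 0.55;0 0 0.002 0 0 0 0.55;0 0 0.002 0 0 0 0.55"}}

```text
time_s: 26.7
position: [0.4901, 0.2507, 0.0176]
eef_rot: [[-0.999, -0.055, 0.0], [-0.055, 0.999, 0.0], [-0.0, 0.0, -1.0]]
wrist_force: [0.6, 0.5, 1.0]
grip_width: 0.0598
gripper_force: 45.0
```

{"method": "apply_moves", "body": {"moves": "0 0 0.001 0 0 0 0.55;0 0 0.001 0 0 0 0.55;0 0 0 0 0 0 0.77;0 0 0 0 0 0 0.77;0 0 0 0 0 0 0.77;0 0 0 0 0 0 0.77;0 0 -0.04 0 0 0 0.77;0 0 -0.1 0 0 0 0.77"}}

```text
time_s: 27.37
position: [0.4885, 0.2499, 0.0651]
eef_rot: [[-0.998, -0.055, -0.005], [-0.055, 0.999, -0.002], [0.005, -0.002, -1.0]]
wrist_force: [-0.0, -0.8, 0.3]
grip_width: 0.0714
gripper_force: 0.0
```

{"method": "apply_moves", "body": {"moves": "0 0 -0.07 0 0 0 1;0 0 -0.15 0 0 0 1;0 0 -0.23 0 0 0 1;0 0 -0.28 0 0 0 1;0 0 -0.28 0 0 0 1;0 0 -0.28 0 0 0 1"}}

```text
time_s: 27.87
position: [0.4904, 0.2508, 0.2087]
eef_rot: [[-0.998, -0.055, 0.002], [-0.055, 0.999, 0.001], [-0.002, 0.001, -1.0]]
wrist_force: [-0.1, 0.4, -1.6]
grip_width: 0.093
gripper_force: 0.0
```

Run:
```python
from h import *
s=robot.get_state();print(s['time_s'],s['position'])
cv2.imwrite('pics/w6.png',cv2.resize(robot.get_image('wrist'),None,fx=.8,fy=.8))
go([(.5425,-.0114,.17,6)])
```

```text
27.8667 [0.4904 0.2508 0.2087]
(0.5425, -0.0114, 0.17, 6) -> [-0.076 -0.529  0.074] turn [ 0.     0.    -0.016]
```

View pics/w6.png

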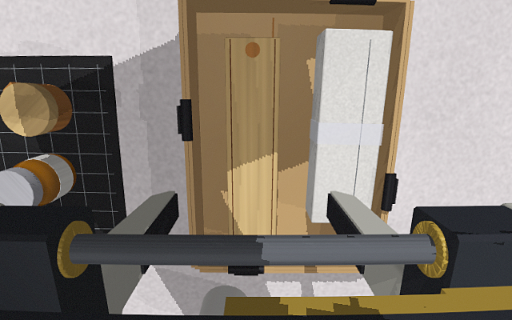

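The long box lies flat beside the parcel (box x 225–280, parcel from 312). The goods are still upright on the mat, so now I return the jar.

{"method": "apply_moves", "body": {"moves": "-0.076 -0.529 0.074 0 0 -0.016 1;-0.076 -0.529 0.074 0 0 -0.016 1;-0.076 -0.529 0.074 0 0 -0.016 1;-0.076 -0.529 0.074 0 0 -0.016 1;-0.076 -0.529 0.074 0 0 -0.016 1;-0.076 -0.529 0.074 0 0 -0.016 1;-0.076 -0.529 0.074 0 0 -0.016 1;-0.076 -0.529 0.074 0 0 -0.016 1"}}

```text
time_s: 28.58
position: [0.5419, -0.015, 0.1674]
eef_rot: [[-0.995, -0.101, -0.004], [-0.101, 0.995, -0.0], [0.004, -0.0, -1.0]]
wrist_force: [0.2, 0.1, -0.2]
grip_width: 0.0927
gripper_force: 0.0
```

{"method": "apply_moves", "body": {"moves": "0 0 0 0 0 0 1;0 0 0 0 0 0 1;0 0 0 0 0 0 1"}}

```text
time_s: 28.83
position: [0.5421, -0.0104, 0.1699]
eef_rot: [[-0.994, -0.106, -0.001], [-0.106, 0.994, 0.0], [0.001, 0.0, -1.0]]
wrist_force: [-0.5, 0.5, 0.2]
grip_width: 0.0931
gripper_force: 0.0
```

{"method": "apply_moves", "body": {"moves": "0 -0.002 0.07 0 0 0 1;0 -0.002 0.14 0 0 0 1;0 -0.002 0.2 0 0 0 1;0 -0.002 0.24 0 0 0 1;0 -0.002 0.27 0 0 0 1;0 -0.002 0.283 0 0 0 1;0 -0.002 0.283 0 0 0 1;0 -0.002 0.283 0 0 0 1"}}

```text
time_s: 29.5
position: [0.5427, -0.0118, 0.0295]
eef_rot: [[-0.994, -0.106, 0.0], [-0.106, 0.994, 0.0], [-0.0, -0.0, -1.0]]
wrist_force: [-0.2, -0.4, 0.7]
grip_width: 0.0927
gripper_force: 0.0
```

{"method": "apply_moves", "body": {"moves": "0 0 0 0 0 0 0.5;0 0 0 0 0 0 0.5;0 0 0 0 0 0 0.5;0 0 0 0 0 0 0.5;0 0 0 0 0 0 0.5;0 0 0 0 0 0 0.5;0 0 0 0 0 0 0.5;0 0 0 0 0 0 0.5", "newtons": 20}}

```text
time_s: 30.17
position: [0.5426, -0.0124, 0.0291]
eef_rot: [[-0.994, -0.105, 0.0], [-0.105, 0.994, 0.0], [-0.0, 0.0, -1.0]]
wrist_force: [-1.7, 0.8, 3.0]
grip_width: 0.0573
gripper_force: 20.0
```

{"method": "apply_moves", "body": {"moves": "0 0 -0.03 0 0 0 0.5;0 0 -0.08 0 0 0 0.5;0 0 -0.15 0 0 0 0.5;0 0 -0.22 0 0 0 0.5;0 0 -0.28 0 0 0 0.5;0 0 -0.28 0 0 0 0.5"}}

```text
time_s: 30.67
position: [0.5443, -0.0126, 0.1752]
eef_rot: [[-0.994, -0.105, 0.007], [-0.105, 0.994, -0.001], [-0.007, -0.001, -1.0]]
wrist_force: [0.4, 0.2, -1.9]
grip_width: 0.0571
gripper_force: 20.0
```

Run:
```python
from h import *
go([(.4704,-.2912,.17,6)])
```

```text
(0.4704, -0.2912, 0.17, 6) -> [ 0.205 -0.539  0.01 ] turn [-0.     0.002  0.   ]
```

{"method": "apply_moves", "body": {"moves": "0.202 -0.539 0 0 0 0 0.5;0.202 -0.539 0 0 0 0 0.5;0.202 -0.539 0 0 0 0 0.5;0.202 -0.539 0 0 0 0 0.5;0.202 -0.539 0 0 0 0 0.5;0.202 -0.539 0 0 0 0 0.5;0.202 -0.539 0 0 0 0 0.5;0.202 -0.539 0 0 0 0 0.5"}}

```text
time_s: 31.33
position: [0.4681, -0.296, 0.1675]
eef_rot: [[-0.995, -0.101, -0.002], [-0.101, 0.995, -0.001], [0.002, -0.001, -1.0]]
wrist_force: [-0.0, 0.4, -2.9]
grip_width: 0.0575
gripper_force: 20.0
```

{"method": "apply_moves", "body": {"moves": "0 0 0 0 0 0 0.5;0 0 0.06 0 0 0 0.5;0 0 0.12 0 0 0 0.5;0 0 0.17 0 0 0 0.5;0 0 0.21 0 0 0 0.5;0 0 0.24 0 0 0 0.5;0 0 0.26 0 0 0 0.5;0 0 0.265 0 0 0 0.5"}}

```text
time_s: 32.0
position: [0.4698, -0.2897, 0.0342]
eef_rot: [[-0.994, -0.106, -0.002], [-0.106, 0.994, 0.002], [0.002, 0.002, -1.0]]
wrist_force: [-0.3, 0.3, -2.7]
grip_width: 0.0572
gripper_force: 20.0
```

{"method": "apply_moves", "body": {"moves": "0 0 0 0 0 0 0.5;0 0 0 0 0 0 0.5;0 0 0 0 0 0 0.5;0 0 0 0 0 0 0.5"}}

```text
time_s: 32.33
position: [0.4707, -0.2913, 0.0374]
eef_rot: [[-0.994, -0.105, 0.001], [-0.105, 0.994, -0.001], [-0.001, -0.001, -1.0]]
wrist_force: [0.1, -0.1, -2.5]
grip_width: 0.0571
gripper_force: 20.0
```

{"method": "apply_moves", "body": {"moves": "0 0 0.004 0 0 0 0.5;0 0 0.008 0 0 0 0.5;0 0 0.013 0 0 0 0.5;0 0 0.013 0 0 0 0.5;0 0 0.013 0 0 0 0.5"}}

```text
time_s: 32.75
position: [0.4704, -0.2911, 0.0299]
eef_rot: [[-0.995, -0.105, 0.0], [-0.105, 0.995, -0.0], [-0.0, -0.0, -1.0]]
wrist_force: [0.6, -1.3, -1.9]
grip_width: 0.0574
gripper_force: 20.0
```

{"method": "apply_moves", "body": {"moves": "0 0 0.003 0 0 0 0.5;0 0 0.003 0 0 0 0.5;0 0 0.003 0 0 0 0.5"}}

```text
time_s: 33.0
position: [0.4706, -0.2911, 0.0298]
eef_rot: [[-0.994, -0.105, 0.001], [-0.105, 0.994, -0.0], [-0.001, -0.0, -1.0]]
wrist_force: [-6.4, 5.1, 15.3]
grip_width: 0.0575
gripper_force: 20.0
```

Contact. Release, rise, and go to the round box.

{"method": "apply_moves", "body": {"moves": "0 0 -0.002 0 0 0 0.65;0 0 -0.002 0 0 0 0.82;0 0 -0.002 0 0 0 0.82;0 0 -0.002 0 0 0 0.82;0 0 -0.08 0 0 0 0.82;0 0 -0.16 0 0 0 0.82;0 0 -0.24 0 0 0 0.82;0 0 -0.28 0 0 0 1"}}

```text
time_s: 33.67
position: [0.471, -0.2916, 0.1734]
eef_rot: [[-0.994, -0.105, 0.004], [-0.105, 0.994, -0.003], [-0.003, -0.003, -1.0]]
wrist_force: [0.8, -0.5, 0.6]
grip_width: 0.0795
gripper_force: 0.0
```

Run:
```python
from h import *
go([(.4545,-.0113,.17,6)])
```

```text
(0.4545, -0.0113, 0.17, 6) -> [-0.026  0.561  0.005] turn [-0.001  0.001  0.   ]
```

{"method": "apply_moves", "body": {"moves": "-0.026 0.561 0 0 0 0 1;-0.026 0.561 0 0 0 0 1;-0.026 0.561 0 0 0 0 1;-0.026 0.561 0 0 0 0 1;-0.026 0.561 0 0 0 0 1;-0.026 0.561 0 0 0 0 1;-0.026 0.561 0 0 0 0 1;-0.026 0.561 0 0 0 0 1"}}

```text
time_s: 34.33
position: [0.4533, -0.0065, 0.1685]
eef_rot: [[-0.994, -0.109, 0.001], [-0.109, 0.994, 0.001], [-0.001, 0.001, -1.0]]
wrist_force: [-0.1, -0.8, -0.8]
grip_width: 0.0929
gripper_force: 0.0
```

{"method": "apply_moves", "body": {"moves": "0 0 0 0 0 0 1;0 0 0.06 0 0 0 1;0 0 0.12 0 0 0 1;0 0 0.18 0 0 0 1;0 0 0.23 0 0 0 1;0 0 0.27 0 0 0 1;0 0 0.29 0 0 0 1;0 0 0.295 0 0 0 1"}}

```text
time_s: 35.0
position: [0.453, -0.0116, 0.0191]
eef_rot: [[-0.995, -0.104, -0.003], [-0.104, 0.995, 0.0], [0.003, 0.0, -1.0]]
wrist_force: [-0.3, 0.1, -0.7]
grip_width: 0.0927
gripper_force: 0.0
```

{"method": "apply_moves", "body": {"moves": "0 0 0 0 0 0 1;0 0 0 0 0 0 1;0 0 0 0 0 0 1"}}

```text
time_s: 35.25
position: [0.4546, -0.011, 0.0222]
eef_rot: [[-0.995, -0.105, 0.002], [-0.105, 0.995, -0.0], [-0.002, -0.0, -1.0]]
wrist_force: [0.4, 0.2, -0.4]
grip_width: 0.0927
gripper_force: 0.0
```

{"method": "apply_moves", "body": {"moves": "0 0 0.006 0 0 0 1;0 0 0.01 0 0 0 1;0 0 0.01 0 0 0 0.5;0 0 0.01 0 0 0 0.5;0 0 0.01 0 0 0 0.5;0 0 0.01 0 0 0 0.5;0 0 0.01 0 0 0 0.5;0 0 0.01 0 0 0 0.5", "newtons": 10}}

```text
time_s: 35.92
position: [0.4539, -0.0107, 0.0159]
eef_rot: [[-0.994, -0.105, 0.0], [-0.105, 0.994, 0.0], [-0.0, 0.0, -1.0]]
wrist_force: [-0.1, -0.5, 1.0]
grip_width: 0.0608
gripper_force: 10.0
```

{"method": "apply_moves", "body": {"moves": "0 0 0 0 0 0 0.5;0 0 0 0 0 0 0.5;0 0 0 0 0 0 0.5"}}

```text
time_s: 36.17
position: [0.4538, -0.0107, 0.0159]
eef_rot: [[-0.994, -0.105, 0.0], [-0.105, 0.994, 0.0], [-0.0, 0.0, -1.0]]
wrist_force: [-0.1, -0.3, 1.0]
grip_width: 0.0608
gripper_force: 10.0
```

{"method": "apply_moves", "body": {"moves": "0 0 -0.03 0 0 0 0.5;0 0 -0.08 0 0 0 0.5;0 0 -0.15 0 0 0 0.5;0 0 -0.22 0 0 0 0.5;0 0 -0.29 0 0 0 0.5;0 0 -0.32 0 0 0 0.5;0 0 -0.32 0 0 0 0.5"}}

```text
time_s: 36.75
position: [0.4551, -0.0108, 0.18]
eef_rot: [[-0.994, -0.105, 0.006], [-0.105, 0.994, -0.0], [-0.005, -0.001, -1.0]]
wrist_force: [1.2, 0.5, -0.3]
grip_width: 0.0609
gripper_force: 10.0
```

Run:
```python
from h import *
go([(.3891,-.3025,.17,6)])
```

```text
(0.3891, -0.3025, 0.17, 6) -> [ 0.192 -0.566  0.019] turn [-0.     0.002  0.   ]
```

{"method": "apply_moves", "body": {"moves": "0.19 -0.567 0 0 0 0 0.5;0.19 -0.567 0 0 0 0 0.5;0.19 -0.567 0 0 0 0 0.5;0.19 -0.567 0 0 0 0 0.5;0.19 -0.567 0 0 0 0 0.5;0.19 -0.567 0 0 0 0 0.5;0.19 -0.567 0 0 0 0 0.5;0.19 -0.567 0 0 0 0 0.5"}}

```text
time_s: 37.42
position: [0.387, -0.3069, 0.1743]
eef_rot: [[-0.995, -0.101, -0.002], [-0.101, 0.995, 0.0], [0.002, 0.0, -1.0]]
wrist_force: [0.7, 1.1, -1.2]
grip_width: 0.0606
gripper_force: 10.0
```

{"method": "apply_moves", "body": {"moves": "0 0 0 0 0 0 0.5;0 0 0.06 0 0 0 0.5;0 0 0.12 0 0 0 0.5;0 0 0.18 0 0 0 0.5;0 0 0.23 0 0 0 0.5;0 0 0.27 0 0 0 0.5;0 0 0.29 0 0 0 0.5;0 0 0.3 0 0 0 0.5"}}

```text
time_s: 38.08
position: [0.3887, -0.3011, 0.024]
eef_rot: [[-0.994, -0.106, -0.002], [-0.106, 0.994, 0.002], [0.002, 0.002, -1.0]]
wrist_force: [-0.1, 0.4, -1.2]
grip_width: 0.0607
gripper_force: 10.0
```

{"method": "apply_moves", "body": {"moves": "0 0 0 0 0 0 0.5;0 0 0 0 0 0 0.5;0 0 0 0 0 0 0.5;0 0 0 0 0 0 0.5"}}

```text
time_s: 38.42
position: [0.3895, -0.3029, 0.027]
eef_rot: [[-0.994, -0.105, 0.001], [-0.105, 0.994, -0.001], [-0.001, -0.001, -1.0]]
wrist_force: [0.8, -0.4, -0.7]
grip_width: 0.0607
gripper_force: 10.0
```

{"method": "apply_moves", "body": {"moves": "0 0 0.005 0 0 0 0.5;0 0 0.01 0 0 0 0.5;0 0 0.015 0 0 0 0.5;0 0 0.018 0 0 0 0.5;0 0 0.018 0 0 0 0.5;0 0 0.018 0 0 0 0.5"}}

```text
time_s: 38.92
position: [0.389, -0.3026, 0.0167]
eef_rot: [[-0.995, -0.105, -0.0], [-0.105, 0.995, 0.0], [0.0, 0.0, -1.0]]
wrist_force: [0.2, 0.3, -0.6]
grip_width: 0.0608
gripper_force: 10.0
```

{"method": "apply_moves", "body": {"moves": "0 0 0.002 0 0 0 0.5;0 0 0.002 0 0 0 0.5;0 0 0.002 0 0 0 0.5"}}

```text
time_s: 39.17
position: [0.3892, -0.3026, 0.0163]
eef_rot: [[-0.994, -0.105, 0.0], [-0.105, 0.994, -0.0], [-0.0, -0.0, -1.0]]
wrist_force: [-2.6, 3.0, 8.2]
grip_width: 0.0606
gripper_force: 10.0
```

{"method": "apply_moves", "body": {"moves": "0 0 -0.001 0 0 0 0.7;0 0 -0.001 0 0 0 0.82;0 0 -0.001 0 0 0 0.82;0 0 -0.001 0 0 0 0.82;0 0 -0.08 0 0 0 0.82;0 0 -0.16 0 0 0 0.82;0 0 -0.24 0 0 0 0.82;0 0 -0.31 0 0 0 1"}}

```text
time_s: 39.83
position: [0.389, -0.3025, 0.1734]
eef_rot: [[-0.994, -0.105, 0.001], [-0.105, 0.994, -0.001], [-0.001, -0.001, -1.0]]
wrist_force: [1.3, -0.1, 0.1]
grip_width: 0.0792
gripper_force: 0.0
```

Run:
```python
from h import *
go([(.6308,-.0115,.17,9)])
```

```text
(0.6308, -0.0115, 0.17, 9) -> [-0.542  0.528  0.007] turn [-0.     0.    -0.017]
```

{"method": "apply_moves", "body": {"moves": "-0.4 0.39 0 0 0 0 1;-0.4 0.39 0 0 0 0 1;-0.4 0.39 0 0 0 0 1;-0.4 0.39 0 0 0 0 1;-0.4 0.39 0 0 0 0 1;-0.4 0.39 0 0 0 0 1;-0.4 0.39 0 0 0 0 1;-0.4 0.39 0 0 0 0 1"}}

```text
time_s: 40.5
position: [0.5698, -0.0839, 0.1703]
eef_rot: [[-0.994, -0.108, -0.0], [-0.108, 0.994, 0.001], [0.0, 0.001, -1.0]]
wrist_force: [1.2, -0.1, -0.1]
grip_width: 0.0931
gripper_force: 0.0
```

{"method": "apply_moves", "body": {"moves": "-0.142 0.138 0 0 0 -0.017 1;-0.142 0.138 0 0 0 -0.017 1;-0.142 0.138 0 0 0 -0.017 1;-0.142 0.138 0 0 0 -0.017 1;-0.142 0.138 0 0 0 -0.017 1;-0.142 0.138 0 0 0 -0.017 1"}}

```text
time_s: 41.0
position: [0.6304, -0.0125, 0.1707]
eef_rot: [[-0.988, -0.157, -0.0], [-0.157, 0.988, -0.0], [0.001, -0.0, -1.0]]
wrist_force: [-0.4, 0.0, -0.0]
grip_width: 0.0927
gripper_force: 0.0
```

Run:
```python
from h import *
go([(.6308,-.0115,.0268,9)])
```

```text
(0.6308, -0.0115, 0.0268, 9) -> [-0.001  0.002  0.288] turn [-0. -0.  0.]
```

{"method": "apply_moves", "body": {"moves": "0 0.002 0.06 0 0 0 1;0 0.002 0.13 0 0 0 1;0 0.002 0.19 0 0 0 1;0 0.002 0.24 0 0 0 1;0 0.002 0.27 0 0 0 1;0 0.002 0.286 0 0 0 1;0 0.002 0.286 0 0 0 1;0 0.002 0.286 0 0 0 1"}}

```text
time_s: 41.67
position: [0.6312, -0.0111, 0.0291]
eef_rot: [[-0.988, -0.157, 0.001], [-0.157, 0.988, -0.0], [-0.001, -0.0, -1.0]]
wrist_force: [-0.4, 0.1, 0.4]
grip_width: 0.0931
gripper_force: 0.0
```

{"method": "apply_moves", "body": {"moves": "0 0 0 0 0 0 0.5;0 0 0 0 0 0 0.5;0 0 0 0 0 0 0.5;0 0 0 0 0 0 0.5;0 0 0 0 0 0 0.5;0 0 0 0 0 0 0.5;0 0 0 0 0 0 0.5;0 0 0 0 0 0 0.5", "newtons": 12}}

```text
time_s: 42.33
position: [0.6308, -0.0107, 0.0281]
eef_rot: [[-0.987, -0.158, 0.0], [-0.158, 0.987, -0.0], [-0.0, -0.0, -1.0]]
wrist_force: [-1.1, 0.5, 2.7]
grip_width: 0.0578
gripper_force: 12.0
```

{"method": "apply_moves", "body": {"moves": "0 0 -0.03 0 0 0 0.5;0 0 -0.08 0 0 0 0.5;0 0 -0.15 0 0 0 0.5;0 0 -0.22 0 0 0 0.5;0 0 -0.28 0 0 0 0.5;0 0 -0.28 0 0 0 0.5;0 0 -0.28 0 0 0 0.5"}}

```text
time_s: 42.92
position: [0.6313, -0.0107, 0.1706]
eef_rot: [[-0.987, -0.158, 0.004], [-0.158, 0.987, -0.0], [-0.003, -0.001, -1.0]]
wrist_force: [-0.1, -0.3, -2.8]
grip_width: 0.0581
gripper_force: 12.0
```

Run:
```python
from h import *
go([(.5517,-.2774,.17,9)])
```

```text
(0.5517, -0.2774, 0.17, 9) -> [ 0.241 -0.502  0.001] turn [-0.     0.001  0.   ]
```

{"method": "apply_moves", "body": {"moves": "0.24 -0.502 0 0 0 0 0.5;0.24 -0.502 0 0 0 0 0.5;0.24 -0.502 0 0 0 0 0.5;0.24 -0.502 0 0 0 0 0.5;0.24 -0.502 0 0 0 0 0.5;0.24 -0.502 0 0 0 0 0.5;0.24 -0.502 0 0 0 0 0.5;0.24 -0.502 0 0 0 0 0.5"}}

```text
time_s: 43.58
position: [0.5496, -0.2816, 0.1663]
eef_rot: [[-0.988, -0.154, -0.002], [-0.154, 0.988, 0.0], [0.002, 0.0, -1.0]]
wrist_force: [1.0, 0.9, -2.1]
grip_width: 0.0578
gripper_force: 12.0
```

{"method": "apply_moves", "body": {"moves": "0 0 0 0 0 0 0.5;0 0 0.06 0 0 0 0.5;0 0 0.12 0 0 0 0.5;0 0 0.17 0 0 0 0.5;0 0 0.21 0 0 0 0.5;0 0 0.24 0 0 0 0.5;0 0 0.255 0 0 0 0.5;0 0 0.26 0 0 0 0.5"}}

```text
time_s: 44.25
position: [0.5514, -0.276, 0.036]
eef_rot: [[-0.987, -0.159, -0.002], [-0.159, 0.987, 0.001], [0.002, 0.002, -1.0]]
wrist_force: [-0.4, -0.3, -2.3]
grip_width: 0.0583
gripper_force: 12.0
```

{"method": "apply_moves", "body": {"moves": "0 0 0 0 0 0 0.5;0 0 0 0 0 0 0.5;0 0 0 0 0 0 0.5;0 0 0 0 0 0 0.5"}}

```text
time_s: 44.58
position: [0.5523, -0.2776, 0.0389]
eef_rot: [[-0.987, -0.158, 0.001], [-0.158, 0.987, -0.001], [-0.001, -0.001, -1.0]]
wrist_force: [0.4, -0.1, -1.0]
grip_width: 0.0579
gripper_force: 12.0
```

{"method": "apply_moves", "body": {"moves": "0 0 0.005 0 0 0 0.5;0 0 0.01 0 0 0 0.5;0 0 0.015 0 0 0 0.5;0 0 0.017 0 0 0 0.5;0 0 0.017 0 0 0 0.5;0 0 0.017 0 0 0 0.5"}}

```text
time_s: 45.08
position: [0.5518, -0.2775, 0.0292]
eef_rot: [[-0.987, -0.158, -0.0], [-0.158, 0.987, 0.0], [0.0, 0.0, -1.0]]
wrist_force: [-0.0, 0.2, -2.2]
grip_width: 0.0576
gripper_force: 12.0
```

{"method": "apply_moves", "body": {"moves": "0 0 0.002 0 0 0 0.5;0 0 0.002 0 0 0 0.5;0 0 0.002 0 0 0 0.5"}}

```text
time_s: 45.33
position: [0.5519, -0.2775, 0.029]
eef_rot: [[-0.987, -0.158, 0.0], [-0.158, 0.987, -0.0], [-0.0, -0.0, -1.0]]
wrist_force: [-3.1, 1.6, 5.5]
grip_width: 0.0582
gripper_force: 12.0
```

Contact. Release, rise, and check.

{"method": "apply_moves", "body": {"moves": "0 0 -0.001 0 0 0 0.7;0 0 -0.001 0 0 0 0.82;0 0 -0.001 0 0 0 0.82;0 0 -0.001 0 0 0 0.82;0 0 -0.08 0 0 0 0.82;0 0 -0.16 0 0 0 0.82;0 0 -0.24 0 0 0 0.82;0 0 -0.32 0 0 0 1"}}

```text
time_s: 46.0
position: [0.5515, -0.2773, 0.1901]
eef_rot: [[-0.987, -0.158, -0.0], [-0.158, 0.987, 0.0], [0.0, 0.0, -1.0]]
wrist_force: [1.1, -1.7, -0.3]
grip_width: 0.0797
gripper_force: 0.0
```

{"method": "apply_moves", "body": {"moves": "0 0 -0.08 0 0 0 1;0 0 -0.16 0 0 0 1;0 0 -0.24 0 0 0 1;0 0 -0.24 0 0 0 1;0 0 -0.24 0 0 0 1;0 0 -0.24 0 0 0 1"}}

```text
time_s: 46.5
position: [0.5518, -0.2774, 0.3075]
eef_rot: [[-0.987, -0.158, -0.001], [-0.158, 0.987, 0.0], [0.001, 0.0, -1.0]]
wrist_force: [0.2, 0.5, -1.2]
grip_width: 0.0931
gripper_force: 0.0
```

Run:
```python
from h import *
s=robot.get_state();print(s['time_s'],s['position'],s['wrist_force'],s['grip_width'])
a=robot.get_image('wrist');b=robot.get_image('side')
cv2.imwrite('pics/f.png',np.hstack([a[0:400,140:480],b[100:400,170:480].copy() if 0 else cv2.copyMakeBorder(b[60:400,170:480],0,60,0,0,cv2.BORDER_CONSTANT)]))
```

```text
46.5 [ 0.5518 -0.2774  0.3075] [ 0.2144  0.451  -1.187 ] 0.0930919934970146
```

View pics/f.png

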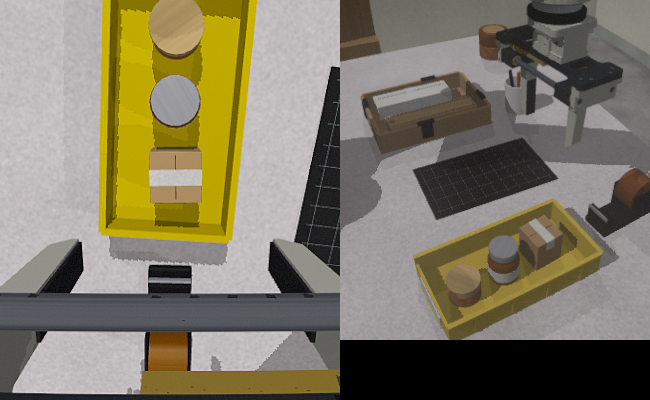

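The round box (175,27), jar (175,100) and small carton (175,176) stand upright in the bin in their original order. The mat is empty and the long box is in the carton.

```bash
python3 -c "
from station import robot
print(robot.job_done())"
```

```text
the job is handed in; nothing more can be done
None
```

The job is handed in at about 46.5 s: the long box lies flat in the shipping carton beside the parcel, and the round box, jar and small carton stand upright on the bin floor in their original order.

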